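# Empty the long tumbling drum into its tray

## Robot

A 6-joint arm with a two-finger parallel gripper is mounted at the origin on the work surface. World frame = base frame: x ahead of the robot, y to its left, z up, the work surface at z = 0. Lengths are in mm, angles in rad, forces in N, time in s.
With the tool pointing down it reaches from about 275 to 1000 mm from the base axis. Payload 8.4 kg.
Tool frame: the origin (TCP) lies between the finger pads; the fingertips stand 8 mm ahead of it and the grasp point (between the pads) lies 11 mm behind it (tcp_to_tips is the distance from the TCP to the fingertips, in mm); z points along the fingers, y is the line along which they close (so a half turn about z gives the same grasp; the last joint's range is limited). The gripper opens to 85 mm and grips with 20 to 120 N. Pads are 22 mm wide; open, the fingers measure 114 mm over their backs; the gripper's body (76 mm by 85 mm) begins 54 mm behind the grasp point. The pads swing forward as they close: fully open they stand 13 mm farther back than shut.
Start: joints at [-1.137, 0.353, 1.633, -0, 1.155, -0.002], TCP at [263.834, -566.586, 239.281] pointing down, gripper open.
Joint ranges: [-2.63, 2.63], [-0.92, 2.1], [0.06, 2.66], [-1.3, 4.44], [0, 2.69], [-3.02, 3.02]. Speed limits (rad/s): [2.22, 2.22, 2.79, 3.14, 3.14, 3.14].

## Interface

Orientations are given as [roll, pitch, yaw] about the fixed x, y, z axes, in that order (R = Rz(yaw) Ry(pitch) Rx(roll)).
In Python, from rig import * gives the robot as it stands.
- The arm moves only by the tool step_arm, never from a script. Its argument "motion" is a list of rows, each an object with "claw": the finger opening in mm, from 0 to 85.4; "delta_pos": the shift along the tool's x, y, z in mm, a list of three; "turn": the turn about the tool's z in rad. In form: [{"claw": claw, "delta_pos": [dx, dy, dz], "turn": turn}, ...]. A call has 1 to 8 rows; each row shifts and turns the commanded pose from where the row before left it, along the tool's axes as they then stand; what a row does not reach is not made up. A row lasts 1/12 s, in which the tool goes at most 41.7 mm and 7.16 degrees, less where a joint would pass 70% of its speed; a pose out of reach is approached as far as the arm can. A call is refused whole if a number of a shift passes 41.7 or a number of a turn 0.125, either way. A call with a gripper value outside its range is refused whole. The fingers move at their own pace and stop on an object; "force" is the grip in N (left out, the last holds). Time passes only in rows, so rows that do not move let the fingers close. It gives the time, the measured TCP pose, the force, the opening and the grip force at its end, in the units of the state.
- sense(): the state, without advancing time (a new reading comes with each control period).
- grab_frame(name): name is "scene" or "top"; returns a dict with "img" (384x512x3 uint8, red, green, blue), "vertical_fov" (degrees; the focal length in pixels is half the picture's height over the tangent of half this angle, whatever the lens; pixels are square), "cx", "cy" (the principal point, pixels), "R" (3x3) and "t" (3): a world point X has camera coordinates R X + t. Camera axes: x right, y down, z forward; pixel columns grow to the right and rows downward; lengths in mm; the calibration is good to about 2 mm. A picture is of the moment at which its call begins. There is no depth.
- sign_off(): hands the job in; it is judged then, once.
The state is a dict: "clock": time; "qpos": joint angles; "qvel": joint speeds; "joint_efforts": joint torques, N m; "eef_pos": TCP position; "tcp_rot": TCP orientation; "contact_force": force on the tool from outside, world axes, zero at the start; "wrist_torque": the same for the moment, N m; "opening": opening from 0.0 (shut) to 1.0 (fully open); "grasp_force": force on a finger pad.
Only numpy, scipy, OpenCV 4.12 (cv2) and the standard library are available. Lean on these libraries where they do the work, as an engineer would, in place of code of your own. Each camera call takes 0.05 s, during which the arm holds its last target. There are 200 camera calls.

## Task

Two hand-cranked tumbling drums stand on the glazing bench. Turn the longer drum by its crank handle until its open slot faces straight down and both brass balls have dropped into the tray beneath it, then let go and leave it so; do not turn the shorter drum.

Things in the scene. Friction and masses are not known exactly. Their poses are not given: they have to be found in the camera images.
- drum: Longer drum: steel cylinder 98 mm across, 122 mm long, dark wood ends, turning about a level axis 125 mm up. Origin: its centre. y: turning axis; z: out through the middle of its open slot (90 degrees wide, full length); x: starts pointing away from the robot. Starts slot up within 30 degrees. Stays where left (0.15 N m). End stops: -34 degrees from slot up, 38 past slot down.
- handle (a point): Middle of the longer drum's crank handle, a round dark wood bar 14 mm thick, 66 mm long, parallel to the axis; it does not spin on its arm. In the drum's frame: x -60, y -120, z 0 mm, so 90 degrees round from the slot. Starts on the robot's side of the axis; turn it (positive about y) up, over the top and down the far side: slot is down when it is level with the axis there.
- cradle: Fixed steel cradle of the longer drum. Origin on the bench under the drum's centre; y along the drum's axis, z up. Two posts (8 mm thick at y = +-73 mm, 142 mm high) carry the drum. Between them, under the drum, is the open tray: inside 150 mm along x, 120 mm along y, floor 14 mm and rim 40 mm above the bench. The two cradles may stand either way round, left or right.
- ball1: Brass ball, 20 mm in diameter, 35 g, lying loose in the longer drum. Origin at its centre.
- ball2: A second brass ball, the same, in the same drum.
- small_handle (a point): Middle of the shorter drum's crank handle, to be left alone. That drum is 72 mm across and 74 mm long, in its own cradle, axis 100 mm up; built the same way, its handle 46 mm from its axis and 96 mm along the axis (to the same end) from its centre.

How it is judged (in metres and radians):
At the end, for the whole second after the job is handed in: The longer drum stands still with its slot facing straight down to within 15 degrees, and both brass balls lie in the tray beneath it, below its rim (angle between drum's own z axis and vertical above 2.88 rad and angular speed of drum below 0.1 rad/s and x of ball1 in the frame of cradle between -0.077 and 0.077 m and y of ball1 in the frame of cradle between -0.062 and 0.062 m and height (world z) of each of ball1, ball2 below 0.04 m and x of ball2 in the frame of cradle between -0.077 and 0.077 m and y of ball2 in the frame of cradle between -0.062 and 0.062 m); the robot touches nothing.
It fails at once if the shorter drum is turned (its handle moves more than 20 mm) (distance of small_handle from where it was at the start of the episode above 0.02 m).
It also fails if it takes over 40 s, if anything falls off the work surface, if the arm or the gripper's body presses on something with over 40 N, if the wrist force passes 120 N, or if a joint passes its speed limit or range.

## Working session

There is one attempt and no reset: what is moved stays moved. The work goes in short steps, Python scripts to look and compute and a tool call to move; the robot and the scene stay as the last step left them, time stands still between calls to the robot, and variables do not carry over. Pictures are saved under pics/ and viewed, at most 10 in all, crops included, and the job is handed in when it is done.

Besides the shell and the picture viewer there is one more tool, called after "Call:" in YAML: its name, and indented under it one key for each argument. step_arm: Moves the arm, as the interface text tells. Its arguments: {"type":"object","properties":{"motion":{"type":"array","items":{"type":"object","properties":{"claw":{"type":"number"},"delta_pos":{"type":"array","items":{"type":"number"}},"turn":{"type":"number"}}}},"force":{"type":"number"}},"required":["motion"]}

```bash
mkdir -p pics; python3 - <<'E'
from rig import *
import cv2,numpy as np,pickle
s=sense(); print({k:s[k] for k in('clock','eef_pos','tcp_rot','qpos','opening')})
F={}
for n in('scene','top'):
    f=grab_frame(n);F[n]=f
    cv2.imwrite(f'pics/{n}0.png',cv2.resize(f['img'][:,:,::-1],(800,600),interpolation=cv2.INTER_CUBIC))
    print(n,f['vertical_fov'],f['cx'],f['cy'],-np.array(f['R']).T@f['t'],np.round(f['R'],3).tolist())
pickle.dump(F,open('F0.pkl','wb'))
E
```

```text
{'clock': 0.0, 'eef_pos': array([ 263.62969696, -566.17672037,  238.55814811]), 'tcp_rot': array([-3.14022022e+00,  2.22945017e-05,  4.35815350e-01]), 'qpos': array([-1.13740759e+00,  3.53658298e-01,  1.63412754e+00, -2.80092839e-05,
        1.15517919e+00, -2.41527610e-03]), 'opening': 1.0009331672094852}
scene 55.33309773193322 256.0359109039638 191.70709161947016 [796.48475423 368.02180358 597.62469371] [[-0.784, 0.621, 0.001], [0.419, 0.531, -0.737], [-0.458, -0.577, -0.676]]
top 51.35778110761615 254.27815964176753 189.43033741205593 [ 335.97197331  -58.43279502 1021.09683626] [[-0.005, -1.0, -0.005], [-0.989, 0.006, -0.145], [0.145, 0.004, -0.989]]
```

View pics/scene0.png

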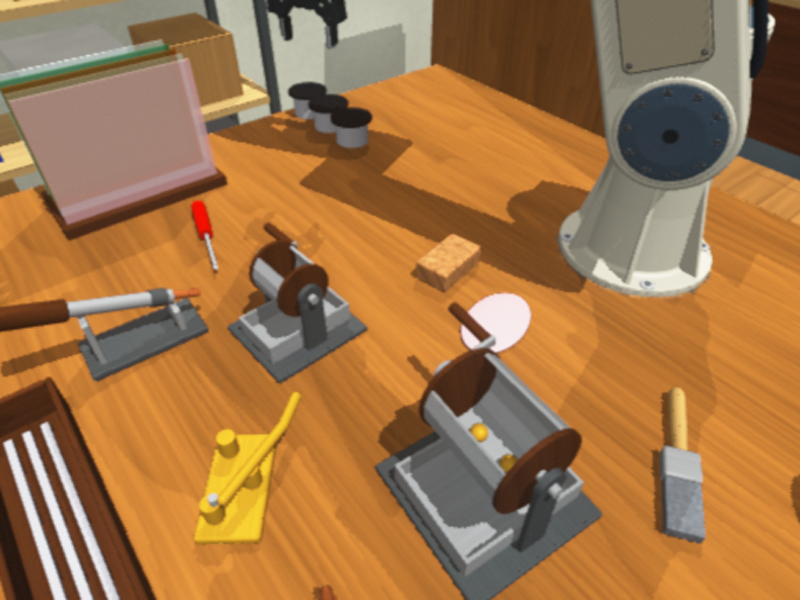

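View pics/top0.png

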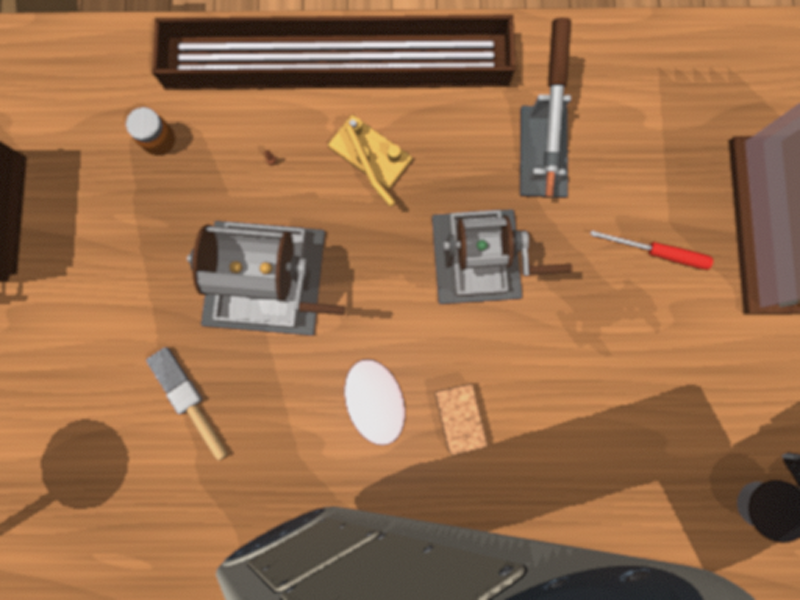

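Both views show the longer drum on the left (+y): in top its drum spans about (200–290, 225–300), with the handle at (302–345, 307–311). In scene the handle runs (452,306)–(488,342). Both balls are visible in the slot, and the shorter drum is on the right.

```bash
cat > h.py <<'E'
import numpy as np,pickle
from scipy.optimize import least_squares
def proj(f,X):
    c=np.array(f['R'])@X+np.array(f['t']); fl=192/np.tan(np.radians(f['vertical_fov'])/2)
    return np.array([f['cx']+fl*c[0]/c[2],f['cy']+fl*c[1]/c[2]])
def tri(F,a,b):
    r=least_squares(lambda X:np.r_[proj(F['top'],X)-a,proj(F['scene'],X)-b],[400,100,100]);return r.x,r.cost
def onz(f,p,z):
    return least_squares(lambda q:proj(f,np.r_[q,z])-p,[400,100]).x
E
python3 - <<'E'
from h import *
import cv2
F=pickle.load(open('F0.pkl','rb'));k=1/1.5625
P=lambda *p:np.array(p)*k
print('out',tri(F,P(345,311),P(452,307)));print('in',tri(F,P(303,307),P(488,342)))
for p in [(213,222),(326,230),(315,334),(203,326)]: print(onz(F['top'],P(*p),4))
a=F['top']['img'][130:225,115:255][:,:,::-1];cv2.imwrite('pics/c1.png',cv2.resize(a,(800,543),interpolation=cv2.INTER_CUBIC))
b=F['scene']['img'][185:384,235:395][:,:,::-1];cv2.imwrite('pics/c2.png',cv2.resize(b,(480,597),interpolation=cv2.INTER_CUBIC))
E
```

```text
out (array([443.62414552,  20.75368304, 134.78196619]), np.float64(0.1541699159523871))
in (array([448.44276673,  83.77458812, 130.69175542]), np.float64(2.2870034194812767))
[612.10211335 254.35863357]
[597.04478907  64.38141086]
[422.71654263  80.43285327]
[436.92445592 264.22612472]
```

View pics/c1.png

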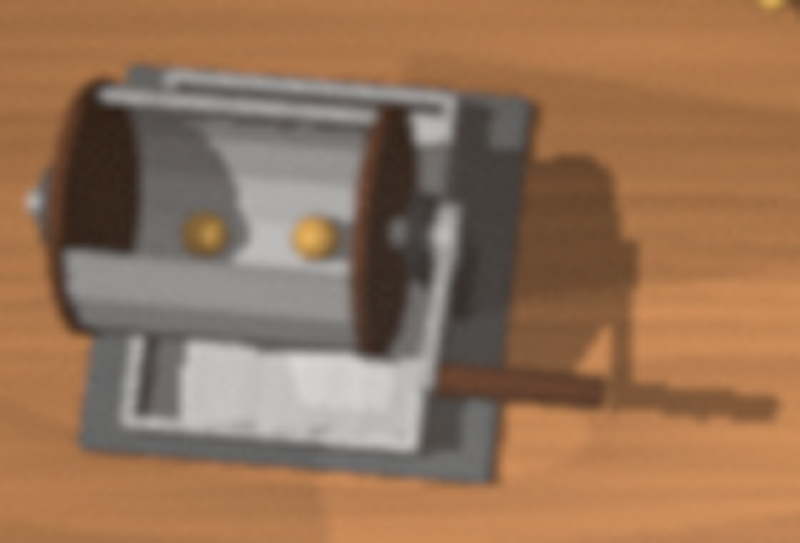

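View pics/c2.png

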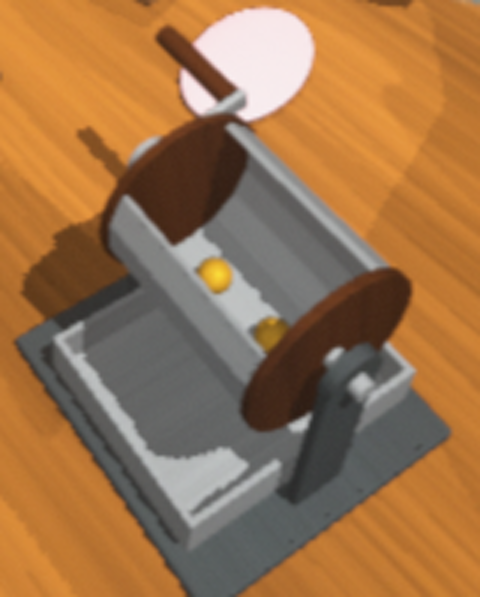

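The drum is at about (517,166) with yaw −0.085. The handle is at about (446,52,133), and the cradle model predicts (447,51.5), so they agree. I'll turn the gripper so it closes across the bar.

Call:
step_arm:
  motion:
    - {"claw":50,"delta_pos":[0,0,0],"turn":-0.12}
    - {"claw":50,"delta_pos":[0,0,0],"turn":-0.12}
    - {"claw":50,"delta_pos":[0,0,0],"turn":-0.12}
    - {"claw":50,"delta_pos":[0,0,0],"turn":-0.12}
    - {"claw":50,"delta_pos":[0,0,0],"turn":-0.12}
    - {"claw":50,"delta_pos":[0,0,0],"turn":-0.12}
    - {"claw":50,"delta_pos":[0,0,0],"turn":-0.12}
    - {"claw":50,"delta_pos":[0,0,0],"turn":-0.12}
  force: 25

```text
clock: 0.77
eef_pos: [263.7, -566.3, 238.8]
tcp_rot: [-3.141, -0.001, 1.402]
contact_force: [0.0, 0.5, 0.6]
opening: 0.583
grasp_force: 0.0
```

Call:
step_arm:
  motion:
    - {"claw":50,"delta_pos":[0,0,0],"turn":-0.09}
    - {"claw":50,"delta_pos":[0,0,0],"turn":0}

```text
clock: 0.93
eef_pos: [263.7, -566.3, 238.9]
tcp_rot: [-3.141, -0.001, 1.49]
contact_force: [-0.0, -0.4, -0.4]
opening: 0.585
grasp_force: 0.0
```

Call:
step_arm:
  motion:
    - {"claw":50,"delta_pos":[39,8,0],"turn":0}
    - {"claw":50,"delta_pos":[39,8,0],"turn":0}
    - {"claw":50,"delta_pos":[39,8,0],"turn":0}
    - {"claw":50,"delta_pos":[39,8,0],"turn":0}
    - {"claw":50,"delta_pos":[39,8,0],"turn":0}
    - {"claw":50,"delta_pos":[39,8,0],"turn":0}
    - {"claw":50,"delta_pos":[39,8,0],"turn":0}
    - {"claw":50,"delta_pos":[39,8,0],"turn":0}

```text
clock: 1.6
eef_pos: [354.0, -259.3, 239.2]
tcp_rot: [3.142, -0.0, 1.482]
contact_force: [1.3, -0.7, 0.1]
opening: 0.585
grasp_force: 0.0
```

Call:
step_arm:
  motion:
    - {"claw":50,"delta_pos":[39,8,0],"turn":0}
    - {"claw":50,"delta_pos":[39,8,0],"turn":0}
    - {"claw":50,"delta_pos":[39,8,0],"turn":0}
    - {"claw":50,"delta_pos":[39,8,0],"turn":0}
    - {"claw":50,"delta_pos":[39,8,0],"turn":0}
    - {"claw":50,"delta_pos":[39,8,0],"turn":0}
    - {"claw":50,"delta_pos":[39,8,0],"turn":0}
    - {"claw":50,"delta_pos":[0,0,0],"turn":0}

```text
clock: 2.27
eef_pos: [434.6, 11.7, 239.6]
tcp_rot: [3.14, -0.002, 1.487]
contact_force: [0.1, -0.5, 0.4]
opening: 0.584
grasp_force: 0.0
```

Call:
step_arm:
  motion:
    - {"claw":50,"delta_pos":[33,8,0],"turn":0}
    - {"claw":50,"delta_pos":[0,0,20],"turn":0}
    - {"claw":50,"delta_pos":[0,0,20],"turn":0}
    - {"claw":50,"delta_pos":[0,0,20],"turn":0}
    - {"claw":50,"delta_pos":[0,0,0],"turn":0}

```text
clock: 2.68
eef_pos: [441.4, 38.1, 176.2]
tcp_rot: [-3.136, 0.001, 1.483]
contact_force: [-1.3, -0.3, -0.6]
opening: 0.588
grasp_force: 0.0
```

```bash
python3 - <<'E'
from rig import *
from h import *
import cv2
s=sense();print(s['eef_pos'],s['contact_force'])
F={n:grab_frame(n) for n in('top','scene')};pickle.dump(F,open('F1.pkl','wb'))
a=F['top']['img'][110:230,110:260];b=F['scene']['img'][120:270,220:370]
z=lambda i:cv2.resize(i[:,:,::-1],(400,int(400*i.shape[0]/i.shape[1])),interpolation=cv2.INTER_CUBIC)
A,B=z(a),z(b);H=max(len(A),len(B));A=np.pad(A,((0,H-len(A)),(0,0),(0,0)))
cv2.imwrite('pics/d1.png',np.hstack([A,B]))
E
```

```text
[441.41850323  38.14594081 176.22536433] [-1.29016392 -0.2945575  -0.58784801]
```

View pics/d1.png

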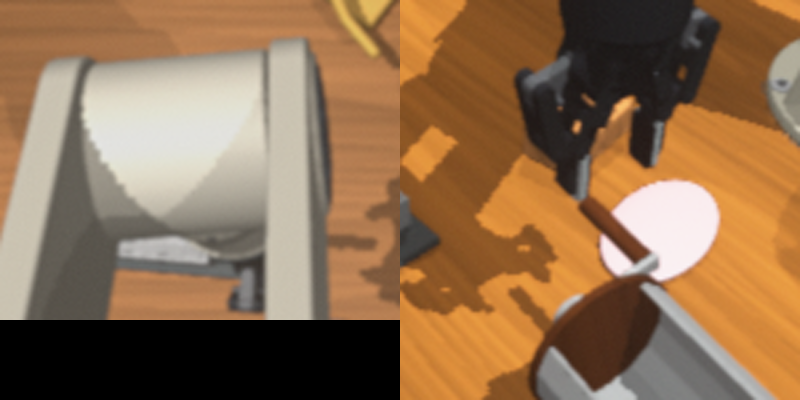

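The scene crop shows the fingertips at about (580,190) and (650,160), straddling the bar that runs (588,205)–(655,265). They will land on its outer half, so I'll shift slightly and lower.

Call:
step_arm:
  motion:
    - {"claw":50,"delta_pos":[6,4,14],"turn":0}
    - {"claw":50,"delta_pos":[0,0,14],"turn":0}
    - {"claw":50,"delta_pos":[0,0,14],"turn":0}
    - {"claw":50,"delta_pos":[0,0,12],"turn":0}
    - {"claw":50,"delta_pos":[0,0,0],"turn":0}

```text
clock: 3.2
eef_pos: [448.0, 43.6, 124.9]
tcp_rot: [-3.14, 0.0, 1.484]
contact_force: [-1.8, 0.2, 0.2]
opening: 0.586
grasp_force: 0.0
```

Call:
step_arm:
  motion:
    - {"claw":30,"delta_pos":[0,0,0],"turn":0}
    - {"claw":30,"delta_pos":[0,0,0],"turn":0}
    - {"claw":22,"delta_pos":[0,0,0],"turn":0}
    - {"claw":22,"delta_pos":[0,0,0],"turn":0}

```text
clock: 3.53
eef_pos: [449.0, 43.9, 126.2]
tcp_rot: [3.14, -0.0, 1.485]
contact_force: [0.3, 0.2, -0.2]
opening: 0.26
grasp_force: 0.0
```

Call:
step_arm:
  motion:
    - {"claw":8,"delta_pos":[0,0,3],"turn":0}
    - {"claw":8,"delta_pos":[0,0,0],"turn":0}
    - {"claw":8,"delta_pos":[0,0,0],"turn":0}
    - {"claw":8,"delta_pos":[0,0,0],"turn":0}
    - {"claw":8,"delta_pos":[0,0,0],"turn":0}
  force: 30

```text
clock: 3.95
eef_pos: [445.9, 44.1, 121.9]
tcp_rot: [-3.137, 0.0, 1.485]
contact_force: [-7.8, 3.9, 2.6]
opening: 0.15
grasp_force: 29.3
```

```bash
python3 - <<'E'
from rig import *
from h import *
import cv2
s=sense();print(s['eef_pos'],s['contact_force'],s['opening'],s['grasp_force'])
f=grab_frame('scene')
b=f['img'][150:270,270:390]
cv2.imwrite('pics/d2.png',cv2.resize(b[:,:,::-1],(480,480),interpolation=cv2.INTER_CUBIC))
E
```

```text
[445.86355214  44.14964378 121.88195767] [-7.78322527  3.9046741   2.56507879] 0.15045862152584327 29.254215359687805
```

View pics/d2.png

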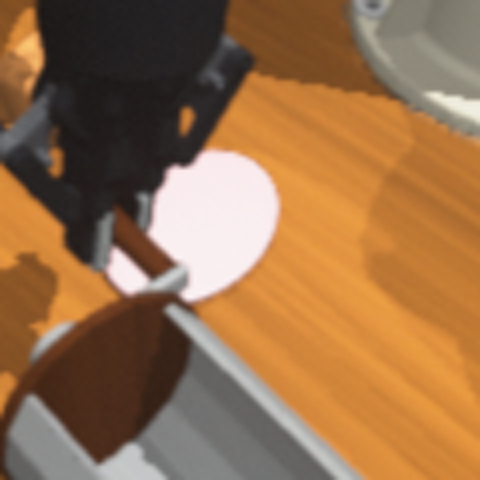

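The bar is gripped: opening is about 13 mm, force is 29 N, and the pads are on its outer half. I'll compute the arc next.

```bash
python3 - <<'E'
import numpy as np
a=np.radians(np.linspace(7.7,180,41));p=np.c_[-60*np.cos(a),-60*np.sin(a)]
d=np.diff(np.round(p,1),axis=0)
for i in range(0,40,8):
    q=p[i+8]-p[0];print(np.round(d[i:i+8],1).tolist(),'| end TCP',np.round([445.9+q[0]*.996,44.1-q[0]*.085,121.9-q[1]],1))
E
```

```text
[[0.8, -4.5], [1.1, -4.4], [1.4, -4.2], [1.8, -4.2], [2.0, -4.0], [2.4, -3.9], [2.6, -3.6], [2.9, -3.5]] | end TCP [460.8  42.8 154.1]
[[3.2, -3.2], [3.4, -3.0], [3.6, -2.7], [3.7, -2.4], [4.0, -2.2], [4.1, -1.8], [4.3, -1.6], [4.3, -1.2]] | end TCP [491.3  40.2 172.2]
[[4.4, -0.8], [4.5, -0.6], [4.5, -0.2], [4.5, 0.1], [4.5, 0.5], [4.5, 0.8], [4.3, 1.2], [4.3, 1.4]] | end TCP [526.6  37.2 169.8]
[[4.1, 1.8], [4.0, 2.1], [3.9, 2.4], [3.6, 2.6], [3.4, 2.9], [3.2, 3.2], [3.0, 3.4], [2.7, 3.7]] | end TCP [554.4  34.8 147.8]
[[2.4, 3.8], [2.1, 3.9], [1.8, 4.2], [1.5, 4.2], [1.2, 4.4], [0.8, 4.4], [0.5, 4.5], [0.2, 4.5]] | end TCP [564.9  33.9 113.9]
```

Call:
step_arm:
  motion:
    - {"claw":8,"delta_pos":[0,0.8,-4.5],"turn":0}
    - {"claw":8,"delta_pos":[0,1.1,-4.4],"turn":0}
    - {"claw":8,"delta_pos":[0,1.4,-4.2],"turn":0}
    - {"claw":8,"delta_pos":[0,1.8,-4.2],"turn":0}
    - {"claw":8,"delta_pos":[0,2,-4],"turn":0}
    - {"claw":8,"delta_pos":[0,2.4,-3.9],"turn":0}
    - {"claw":8,"delta_pos":[0,2.6,-3.6],"turn":0}
    - {"claw":8,"delta_pos":[0,2.9,-3.5],"turn":0}

```text
clock: 4.67
eef_pos: [458.2, 43.0, 153.3]
tcp_rot: [-3.131, 0.0, 1.485]
contact_force: [-15.8, 4.0, 2.2]
opening: 0.149
grasp_force: 29.4
```

Call:
step_arm:
  motion:
    - {"claw":8,"delta_pos":[0,2.2,-3.2],"turn":0}
    - {"claw":8,"delta_pos":[0,2.9,-3],"turn":0}
    - {"claw":8,"delta_pos":[0,3.6,-2.7],"turn":0}
    - {"claw":8,"delta_pos":[0,3.7,-2.4],"turn":0}
    - {"claw":8,"delta_pos":[0,4,-2.2],"turn":0}
    - {"claw":8,"delta_pos":[0,4.1,-1.8],"turn":0}
    - {"claw":8,"delta_pos":[0,4.3,-1.6],"turn":0}
    - {"claw":8,"delta_pos":[0,4.3,-1.2],"turn":0}

```text
clock: 5.33
eef_pos: [489.1, 40.2, 173.5]
tcp_rot: [-3.135, 0.001, 1.486]
contact_force: [-14.9, -0.8, 15.5]
opening: 0.149
grasp_force: 30.9
```

Call:
step_arm:
  motion:
    - {"claw":8,"delta_pos":[0,4.4,-0.8],"turn":0}
    - {"claw":8,"delta_pos":[0,4.5,-0.6],"turn":0}
    - {"claw":8,"delta_pos":[0,4.5,-0.2],"turn":0}
    - {"claw":8,"delta_pos":[0,4.5,0.1],"turn":0}
    - {"claw":8,"delta_pos":[0,4.5,0.5],"turn":0}
    - {"claw":8,"delta_pos":[0,4.5,0.8],"turn":0}
    - {"claw":8,"delta_pos":[0,4.3,1.2],"turn":0}
    - {"claw":8,"delta_pos":[0,4.3,1.4],"turn":0}

```text
clock: 6.0
eef_pos: [526.2, 37.0, 170.5]
tcp_rot: [-3.138, 0.001, 1.486]
contact_force: [-7.9, -1.5, 8.1]
opening: 0.15
grasp_force: 31.3
```

Call:
step_arm:
  motion:
    - {"claw":8,"delta_pos":[0,4.1,1.8],"turn":0}
    - {"claw":8,"delta_pos":[0,4,2.1],"turn":0}
    - {"claw":8,"delta_pos":[0,3.9,2.4],"turn":0}
    - {"claw":8,"delta_pos":[0,3.6,2.6],"turn":0}
    - {"claw":8,"delta_pos":[0,3.4,2.9],"turn":0}
    - {"claw":8,"delta_pos":[0,3.2,3.2],"turn":0}
    - {"claw":8,"delta_pos":[0,3,3.4],"turn":0}
    - {"claw":8,"delta_pos":[0,2.7,3.7],"turn":0}

```text
clock: 6.67
eef_pos: [553.9, 34.5, 148.2]
tcp_rot: [-3.138, 0.001, 1.486]
contact_force: [-6.0, -1.7, 5.2]
opening: 0.15
grasp_force: 31.4
```

Call:
step_arm:
  motion:
    - {"claw":8,"delta_pos":[0,2.4,3.8],"turn":0}
    - {"claw":8,"delta_pos":[0,2.1,3.9],"turn":0}
    - {"claw":8,"delta_pos":[0,1.8,4.2],"turn":0}
    - {"claw":8,"delta_pos":[0,1.5,4.2],"turn":0}
    - {"claw":8,"delta_pos":[0,1.2,4.4],"turn":0}
    - {"claw":8,"delta_pos":[0,0.8,4.4],"turn":0}
    - {"claw":8,"delta_pos":[0,0.5,4.5],"turn":0}
    - {"claw":8,"delta_pos":[0,0.2,4.5],"turn":0}

```text
clock: 7.33
eef_pos: [564.5, 33.6, 114.3]
tcp_rot: [-3.139, 0.001, 1.486]
contact_force: [-4.6, -2.4, 5.3]
opening: 0.15
grasp_force: 33.6
```

Call:
step_arm:
  motion:
    - {"claw":8,"delta_pos":[0,0,0],"turn":0}
    - {"claw":8,"delta_pos":[0,0,0],"turn":0}
    - {"claw":8,"delta_pos":[0,0,0],"turn":0}

```text
clock: 7.58
eef_pos: [564.5, 33.6, 113.9]
tcp_rot: [-3.139, 0.001, 1.486]
contact_force: [-4.5, -2.4, -0.7]
opening: 0.149
grasp_force: 33.2
```

```bash
python3 - <<'E'
from rig import *
from h import *
import cv2
s=sense();print(s['eef_pos'],s['contact_force'],s['opening'],s['grasp_force'])
F={n:grab_frame(n) for n in('top','scene')};pickle.dump(F,open('F2.pkl','wb'))
b=F['scene']['img'][150:384,220:400]
cv2.imwrite('pics/d3.png',cv2.resize(b[:,:,::-1],(460,598),interpolation=cv2.INTER_CUBIC))
E
```

```text
[564.52970187  33.60355273 113.89665219] [-4.49936402 -2.38355365 -0.66322139] 0.14936471439168367 33.22259187698364
```

View pics/d3.png

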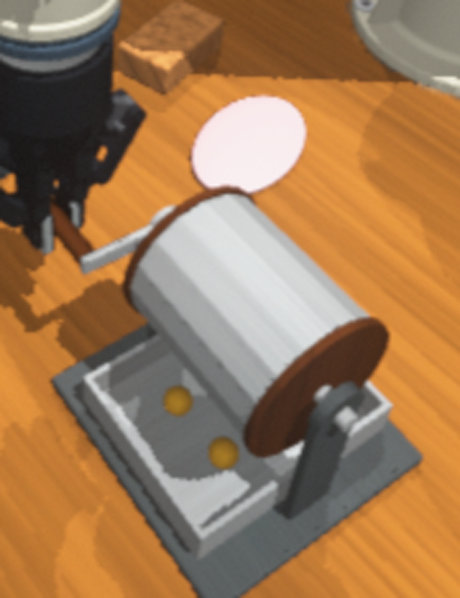

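Both balls lie in the tray at about (177,400) and (222,452), and the slot is underneath. I'll open the fingers and lift clear.

Call:
step_arm:
  motion:
    - {"claw":24,"delta_pos":[0,0,0],"turn":0}
    - {"claw":40,"delta_pos":[0,0,0],"turn":0}
    - {"claw":50,"delta_pos":[0,0,0],"turn":0}
    - {"claw":50,"delta_pos":[0,0,0],"turn":0}
    - {"claw":50,"delta_pos":[0,0,-10],"turn":0}
    - {"claw":50,"delta_pos":[0,0,-20],"turn":0}
    - {"claw":50,"delta_pos":[0,0,-30],"turn":0}
    - {"claw":50,"delta_pos":[0,0,-30],"turn":0}

```text
clock: 8.35
eef_pos: [565.4, 33.9, 205.5]
tcp_rot: [-3.14, 0.0, 1.486]
contact_force: [0.5, 0.5, 0.6]
opening: 0.585
grasp_force: 0.0
```

Call:
step_arm:
  motion:
    - {"claw":50,"delta_pos":[-30,0,-20],"turn":0}
    - {"claw":50,"delta_pos":[-35,0,0],"turn":0}
    - {"claw":50,"delta_pos":[-35,0,0],"turn":0}
    - {"claw":50,"delta_pos":[-35,0,0],"turn":0}
    - {"claw":50,"delta_pos":[-35,0,0],"turn":0}
    - {"claw":50,"delta_pos":[0,0,0],"turn":0}
    - {"claw":50,"delta_pos":[0,0,0],"turn":0}

```text
clock: 8.93
eef_pos: [551.4, -137.1, 225.1]
tcp_rot: [3.141, 0.0, 1.483]
contact_force: [-0.5, 0.5, -0.0]
opening: 0.583
grasp_force: 0.0
```

```bash
python3 - <<'E'
from rig import *
from h import *
import cv2
s=sense();print(s['clock'],s['eef_pos'],s['contact_force'])
F={n:grab_frame(n) for n in('top','scene')};pickle.dump(F,open('F3.pkl','wb'))
a=F['top']['img'][120:240,110:230];b=F['scene']['img'][190:384,230:390]
A=cv2.resize(a[:,:,::-1],(400,400),interpolation=cv2.INTER_CUBIC);B=cv2.resize(b[:,:,::-1],(400,485),interpolation=cv2.INTER_CUBIC)
A=np.pad(A,((0,85),(0,0),(0,0)));cv2.imwrite('pics/d4.png',np.hstack([A,B]))
# expected handle mid / ends in crop px for slot-down error e (deg)
c=np.array([517,166.]);u=np.array([.996,-.085]);v=np.array([.085,.996])
for e in(-15,0,15):
  for y in(-87,-153):
    X=np.r_[c+u*60*np.cos(np.radians(e))+v*y,125-60*np.sin(np.radians(e))]
    print(e,y,((proj(F['top'],X)-[110,120])*400/120).round(),((proj(F['scene'],X)-[230,190])*2.5+[400,0]).round())
E
```

```text
8.9333 [ 551.44000045 -137.12764452  225.12529068] [-0.52209033  0.45573243 -0.01430241]
-15 -87 [290.  83.] [460. 137.]
-15 -153 [386.  91.] [407.  74.]
0 -87 [293.  86.] [458. 154.]
0 -153 [388.  93.] [406.  91.]
15 -87 [296.  95.] [460. 167.]
15 -153 [390. 102.] [409. 104.]
```

View pics/d4.png

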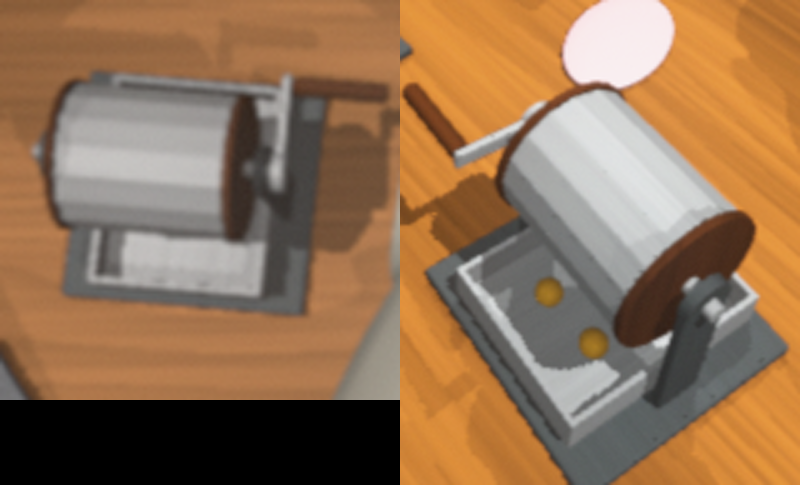

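The handle ends at (412,92) and (458,148) match the slot-down prediction to within about 3°. Both balls lie still in the tray and the gripper is clear.

```bash
python3 -c "
from rig import *
print(sign_off())"
```

```text
the job is handed in; nothing more can be done
None
```

I turned the longer drum slot-down (within about 3° by camera) and both brass balls dropped into its tray. The handle is released, the shorter drum was not touched, and I handed the job in at about 9 s; no verdict came back.

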